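# Clamp the V-block with the pinch-release jaw

## Robot

A 6-joint arm with a two-finger parallel gripper is mounted at the origin on a cart in front of the work surface, level with it; the furniture and walls round the work are solid. World frame = base frame: x ahead of the robot, y to its left, z up, the work surface at z = 0. Lengths are in m, angles in degrees, forces in N, time in s.
With the tool pointing down it reaches from about 0.2 to 0.875 m from the base axis. Payload 3.4 kg.
Tool frame: the origin (TCP) lies at the very end of the fingers, on their centre line; the grasp point (between the pads) lies robot.hold_point_z behind it (robot.hold_point_z is the distance from the TCP to the grasp point, in m); z points along the fingers, y is the line along which they close (so a half turn about z gives the same grasp; the last joint's range is limited). The gripper opens to 94 mm and grips with 3 to 60 N. Pads are 16 mm wide; open, the fingers measure 119 mm over their backs; the gripper's body (75 mm by 177 mm) begins 78 mm behind the grasp point.
Start: joints at [62.395, 15.808, 86.224, -0, 77.962, -6.933], TCP at [0.203, 0.538, 0.205] pointing down, gripper open.
Joint ranges: [-165.64, 165.64], [-43.16, 119.46], [12.63, 154.43], [-67.54, 247.53], [6.08, 155.33], [-154.97, 154.97]. Speed limits (degrees/s): [147.25, 147.25, 180, 180, 180, 180].

## Interface

Orientations are given as [roll, pitch, yaw] about the fixed x, y, z axes, in that order (R = Rz(yaw) Ry(pitch) Rx(roll)).
In Python, from station import telemetry, camera, robot, models gives the robot as it stands.
- The arm moves only by the shell command python3 -m creep 'ROWS'. ROWS is JSON, a list of rows, each an object of numbers: "gripper": the opening, from 0 (shut) to 1 (fully open); "dx", "dy", "dz": the shift along the tool's x, y, z in mm; "yaw": the turn about the tool's z in degrees. In form: [{"gripper": .., "dx": .., "dy": .., "dz": .., "yaw": ..}, ...]. A call has 1 to 8 rows; each row shifts and turns the commanded pose from where the row before left it, along the tool's axes as they then stand; what a row does not reach is not made up. A row lasts 1/12 s, in which the tool goes at most 41.7 mm and 7.16 degrees, less where a joint would pass 70% of its speed; a pose out of reach is approached as far as the arm can. A call with a gripper value outside its range is refused whole. The fingers move at their own pace and stop on an object; the grip force is fixed at half the most. Time passes only in rows, so rows that do not move let the fingers close. It gives the time, the measured TCP pose, the force, the opening and the grip force at its end, in the units of the state.
- telemetry.state(): the state, without advancing time (a new reading comes with each control period).
- camera(name): name is "scene" or "top" or "wrist"; returns a dict with "pixels" (420x560x3 uint8, red, green, blue), "K" (3x3 intrinsics, pixels), "R" (3x3) and "t" (3): a world point X has camera coordinates R X + t. Camera axes: x right, y down, z forward; pixel columns grow to the right and rows downward; lengths in m; the calibration is good to about 2 mm. A picture is of the moment at which its call begins. There is no depth.
- robot.close_job(): hands the job in; it is judged then, once.
Trained networks look in the newest picture that a camera, given by its name, has taken for a name from the list of things; names that differ only in an ending like _2 or _b are one class to them, and where a whole thing is asked for, a point or a joint stands for the part that bears it (a point fixed in the world has none). Each returns a list of dicts, best first, with "conf" (0 to 1); they miss things now and then, are a little off and sometimes report something else, mostly with a low value. They report only what shows in the picture. A call takes as long as a camera call. They do not tell look-alikes from the thing itself.
- models.spot_in(camera, label): "extent" ([left, top, width, height] in pixels, round what is visible of it).
- models.trace(camera, label): "region" (420x560 bool, what is visible of it) and "extent" ([left, top, width, height] in pixels, round what is visible of it).
- models.spot_point(camera, label): "at" ([column, row] in pixels: a listed point, or the origin of a listed thing).
The state is a dict: "time": time; "qpos": joint angles; "qvel": joint speeds; "effort": joint torques, N m; "position": TCP position; "tcp_rot": TCP orientation; "wrist_force": force on the tool from outside, world axes, zero at the start; "wrist_torque": the same for the moment, N m; "width": finger opening in m; "finger_force": force on a finger pad.
Only numpy, scipy, OpenCV 4.12 (cv2) and the standard library are available. Lean on these libraries where they do the work, as an engineer would, in place of code of your own. Each camera call takes 0.05 s, during which the arm holds its last target. There are 200 camera calls.

## Task

Clamp the V-block that lies on the bright clamp plate, ready for drilling: first push it sideways across the plate until its long side lies flat against the fence. Then pinch the jaw's two orange side buttons together to free the jaw, slide it forward until it has pressed the block fully against the end stop, and let go so that the buttons spring out and lock the jaw against the block. The block must end flat on the plate, against both fence and stop; leave the other things on the bench where they are.

Things in the scene. Friction and masses are not known exactly. Their poses are not given: they have to be found in the camera images.
- clamp_base: Fixed aluminium plate 270x130 mm, top 12 mm above bench. Origin at bench level on the slot's centre line; x along the slot toward the grey end stop (robot's left), y toward the robot's side, z up. In mm: plate x -118..152, y -52..78; stop face x=120, 104 wide, 40 above plate; 4 mm bolt heads in the corners.
- v_block: Dark grey steel V-block, 80 (its x) x 60 (y) x 35 mm high, 0.5 to 0.95 kg, groove up along its x. Origin: centre of its underside. Starts on the plate, askew by up to 0.3 rad (its x near clamp_base x), touching nothing else; long sides are its +y and -y faces. About 3 to 9 N slide it. While askew it can jam with a corner on the fence if pushed at its middle: push the end still away from the fence.
- nest (a point): On the plate's top, 12 mm above the bench: where the origin of the V-block lies when the block is against both fence and stop. Axes as clamp_base.
- fence (a point): On the grey fence's flat face (it looks to clamp_base +y; at y = -30 mm, x = 55 mm in that frame), 23 mm above the bench. The fence is on the plate's far side, x -30..120 mm, 22 mm high above the plate, 14 mm thick. Axes as clamp_base.
- jaw (a joint): Travel of the jaw, m: 0 fully back, grows toward the stop, limit 0.112, starts at 0 to 0.022, 0.090 when block meets stop. Blue tower (30 along x, 42 wide, top 93 mm above bench), steel face plate 56 wide on its +x side. A pawl of either button locks it in a rack every 8 mm (one step is at 0.090); with both pressed it slides at 1 N plus the block's friction.
- jaw_face (a point): Centre of the jaw's front face (which meets the block), 22 mm ahead of the tower's middle, 32 mm above the bench; at clamp_base x = -50 mm + jaw travel, y = 0. Axes as clamp_base.
- button_left_face (a point): Centre of the outer face of the orange button on the tower's +y side (toward the robot), 72 mm above the bench; the face is 22 mm along x by 20 mm high. Axes as clamp_base.
- button_right_face (a point): The same for the button on the tower's -y side. The two faces are 62 mm apart when out, 46 mm when both are fully pressed; below them the tower is 42 mm wide (50 at its 9 mm high foot). The tower rises 21 mm above the buttons' centres.
- button_left (a joint): How far the +y button is pressed inward, m: 0 out (locked), 0.008 fully in. The spring takes 5 N at 0 and 8 N fully in; the pawl is clear of the rack from about 0.0035.
- button_right (a joint): The same for the -y button.
- plug_housing_b: Loose bystander: small connector half with a grey end, 38x20x16 mm, on the left of the bench. Leave alone.
- sprocket: Loose bystander: flat steel chain sprocket, 70 mm across, 6 mm thick, on the left of the bench. Leave alone.
- spanner_13: Loose bystander: bright combination spanner, 164x27x8 mm, flat on the bench left of the robot. Leave alone.
Mind the look-alikes: they are no part of the job. There is more than one size of the v_block; the one meant has the size given above.

How it is judged (in metres and radians):
On the way, in this order (a step that is already met when the one before it is completed fails the run):
1. the V-block's long side lies against the fence (within 4 mm and 0.06 rad), the jaw not yet within 4 mm of it (y of v_block in the frame of nest between -0.004 and 0.004 m and angle between the x axis of v_block and the x axis of nest, either way round below 0.06 rad and x of jaw_face in the frame of v_block below -0.044 m), for 0.2 s.
2. with both buttons pressed at least 1.5 mm the jaw has brought the block against the end stop (within 3 mm, jaw within 3 mm of the block) (x of v_block in the frame of nest above -0.003 m and x of jaw_face in the frame of v_block above -0.043 m and value of joint each of button_left, button_right above 0.0015 m), for 0.1 s.
At the end, for the whole second after the job is handed in: V-block at rest flat on the plate (tilt < 0.05 rad, < 3 mm up), side within 4 mm of the fence and 0.06 rad of square, end within 3 mm of the stop; jaw face within 3 mm of the block; both buttons out (pressed < 1 mm), so the jaw is locked (y of v_block in the frame of nest between -0.004 and 0.004 m and angle between the x axis of v_block and the x axis of nest, either way round below 0.06 rad and x of v_block in the frame of nest above -0.003 m and x of jaw_face in the frame of v_block above -0.043 m and value of joint each of button_left, button_right below 0.001 m and angle between v_block's own z axis and vertical below 0.05 rad and z of v_block in the frame of nest below 0.003 m and linear speed of v_block below 0.01 m/s); the robot touches nothing.
It fails at once if a bystander (connector half, sprocket or spanner) is moved by more than 20 mm (distance of any of plug_housing_b, sprocket, spanner_13 from where it was at the start of the episode above 0.02 m).
It also fails if it takes over 58 s, if anything falls off the work surface, if the arm or the gripper's body presses on something with over 40 N, if the wrist force passes 120 N, or if a joint passes its speed limit or range.

## Working session

There is one attempt and no reset: what is moved stays moved. The work goes in short steps, Python scripts to look and compute and a shell command to move; the robot and the scene stay as the last step left them, time stands still between calls to the robot, and variables do not carry over. Pictures are saved under pics/ and viewed, at most 10 in all, crops included, and the job is handed in when it is done.

```bash
ls; mkdir -p pics; python3 - <<'E'
from station import telemetry, camera, robot, models
import cv2
print(telemetry.state(), robot.hold_point_z)
for n in ("scene","top"):
    c=camera(n); cv2.imwrite(f"pics/{n}0.png",c["pixels"][:,:,::-1])
    for l in ("v_block","jaw_face","fence","nest","button_left_face","button_right_face","clamp_base"):
        print(n,l,[(r["at"],round(r["conf"],2)) for r in models.spot_point(n,l)][:3])
E
```

```text
pics
{'time': 0.0, 'qpos': array([ 6.23937646e+01,  1.58469630e+01,  8.62925833e+01,  7.97447068e-04,
        7.79624425e+01, -6.93379666e+00]), 'qvel': array([-0.0606893 , -0.05858708, -0.06441615, -0.06209513, -0.00862994,
       -0.05415595]), 'effort': array([ 9.50347821e-04, -4.04580224e+01, -2.37227941e+01,  7.01160170e-02,
        3.46165092e-02, -1.38582859e-04]), 'position': array([0.20274046, 0.53748047, 0.20462965]), 'tcp_rot': array([-1.79898851e+02, -1.30862362e-02,  1.59327383e+02]), 'wrist_force': array([ 1.06777623, -0.00745766,  0.51523525]), 'wrist_torque': array([-0.04441014, -0.00093149,  0.01890954]), 'finger_force': 0.0, 'width': 0.09409365927485226} 0.0188
scene v_block [([293.0, 217.9], 0.93), ([211.1, 258.7], 0.9)]
scene jaw_face [([297.6, 189.1], 0.71), ([264.6, 212.0], 0.23)]
scene fence [([265.9, 213.5], 0.85)]
scene nest [([272.6, 222.1], 0.57)]
scene button_left_face [([292.6, 212.6], 0.57)]
scene button_right_face [([266.3, 216.1], 0.66)]
scene clamp_base [([291.3, 212.0], 0.64)]
top v_block [([234.8, 204.1], 0.96), ([330.7, 193.2], 0.89)]
top jaw_face [([365.3, 164.4], 0.97), ([385.4, 164.2], 0.16)]
top fence [([312.3, 169.9], 0.85), ([372.3, 140.2], 0.16)]
top nest [([308.8, 190.8], 0.7)]
top button_left_face [([384.8, 168.0], 0.53)]
top button_right_face [([370.8, 139.4], 0.53)]
top clamp_base [([345.2, 175.2], 0.71)]
```

```bash
python3 - <<'E'
import cv2
a=cv2.imread("pics/scene0.png");b=cv2.imread("pics/top0.png")
cv2.imwrite("pics/scene0c.png",a)
cv2.imwrite("pics/top0c.png",cv2.resize(b[90:270,190:430],None,fx=3.3,fy=3.3,interpolation=cv2.INTER_CUBIC))
E
```

```text
(no output)
```

View pics/scene0.png

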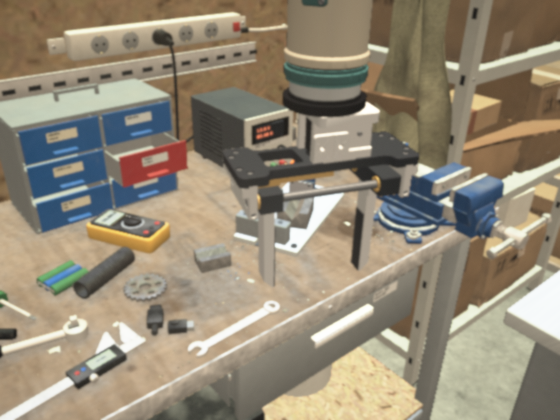

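View pics/top0c.png

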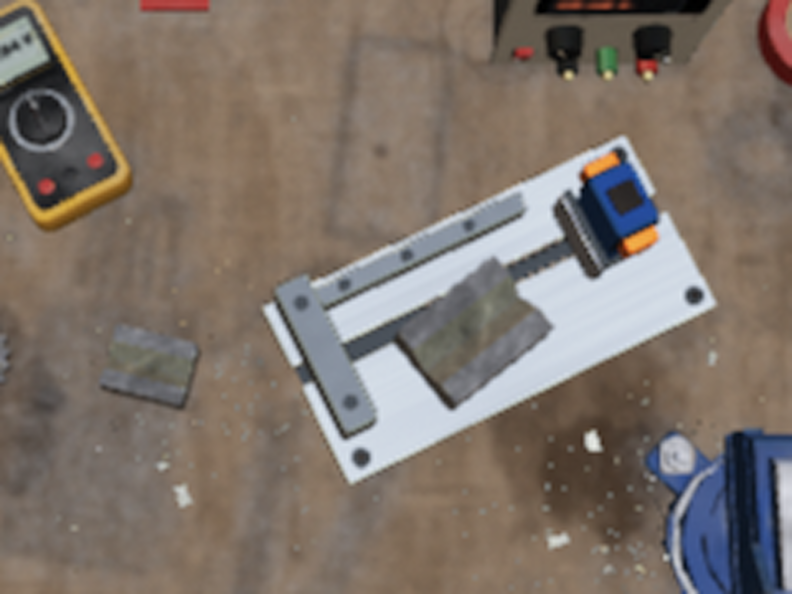

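The top crop shows two V-blocks. One is on the plate at about (331,193) in the full top picture, askew. A smaller one lies on the bare bench at about (235,204). The block meant is the one on the plate, and I'll check its size in the fit. The jaw is at the right end and the fence at the far side.

```bash
cat > h.py <<'E'
import numpy as np
from scipy.optimize import least_squares
def T(p,q):  # planar pose p=(x,y,th), q (n,3)
    c,s=np.cos(p[2]),np.sin(p[2]); q=np.asarray(q,float)
    return np.c_[p[0]+c*q[:,0]-s*q[:,1], p[1]+s*q[:,0]+c*q[:,1], q[:,2]]
def inv(p,X):
    c,s=np.cos(p[2]),np.sin(p[2]); d=np.asarray(X,float)[:,:2]-p[:2]
    return np.c_[c*d[:,0]+s*d[:,1], -s*d[:,0]+c*d[:,1]]
def proj(c,X):
    Y=(np.asarray(X)@c["R"].T+c["t"])@c["K"].T; return Y[:,:2]/Y[:,2:]
def ray(c,uv,z):
    uv=np.atleast_2d(np.asarray(uv,float)); d=np.c_[uv,np.ones(len(uv))]@np.linalg.inv(c["K"]).T@c["R"]
    o=-c["R"].T@c["t"]; return o+d*((z-o[2])/d[:,2:])
def fit(c,q,uv,p0):
    r=least_squares(lambda p:(proj(c,T(p,q))-uv).ravel(),p0,loss="soft_l1"); return r.x,r.fun.reshape(-1,2)
E
python3 - <<'E'
from h import *
from station import camera
import pickle,cv2
c=camera("top"); pickle.dump(c,open("top.pkl","wb"))
f=lambda a:np.array(a)/3.3-0.35+[190,90]
P=f([[625,137],[717,302],[350,483],[265,308],[523,195],[695,295],[361,457]])
q=np.array([[-118,-52,12],[-118,78,12],[152,78,12],[152,-52,12],[-30,-44,34]])/1e3
uv=P[:5]
p,r=fit(c,q,uv,[.5,.1,1.2]); print("clamp",p,np.degrees(p[2]),r.round(1).tolist())
B=f([[400,338],[495,258],[553,325],[453,408]])
W=ray(c,B,.047); print(np.linalg.norm(W-np.roll(W,-1,0),axis=1), "block corners in clamp mm",(inv(p,W)*1e3).round(1).tolist())
x=inv(p,W); m=x.mean(0); e=x[0]+x[3]-x[1]-x[2]; print("block",m, np.arctan2(e[1],e[0]))
# small block
S=ray(c,f([[118,325],[198,345],[182,408],[100,385]]),.03);print("small",np.linalg.norm(S-np.roll(S,-1,0),axis=1))
print("jawtop plate",(inv(p,ray(c,f([[557,200],[597,277]]),.05))*1e3).round(1).tolist())
print("tower top/buttons",(inv(p,ray(c,f([[602,165],[640,240]]),.082))*1e3).round(1).tolist())
print("blue top",(inv(p,ray(c,f([[627,195]]),.093))*1e3).round(1).tolist())
np.save("clamp.npy",p)
v=c["pixels"].copy()
for u in proj(c,T(p,q)): cv2.circle(v,tuple(int(round(k)) for k in u),1,(255,0,0))
print("K",c["K"][0,0], "cam",-c["R"].T@c["t"])
E
```

```text
clamp [0.5974231  0.22020855 2.01906653] 115.68399087145283 [[0.4, -0.6], [0.7, 1.2], [0.2, 0.8], [-0.7, -0.2], [-0.8, -1.2]]
[0.07998245 0.05610252 0.08305631 0.05512472] block corners in clamp mm [[85.9, 10.5], [8.4, -9.4], [-4.7, 45.1], [76.0, 64.7]]
block [0.04140516 0.02770963] 0.2445787889210057
small [0.05296818 0.04188502 0.05436453 0.04041258]
jawtop plate [[-43.8, -25.5], [-43.3, 30.2]]
tower top/buttons [[-69.5, -27.3], [-68.1, 25.0]]
blue top [[-70.5, -1.9]]
K 447.50362828713617 cam [0.37117372 0.3687752  0.95812693]
```

The block on the plate measures about 80x56 mm and the other about 54x41 mm, so the block on the plate is the right one. It's skewed +0.24 rad, with its stop end further from the fence. I'll turn the tool so its y lies along clamp x, then move toward the block.

```bash
python3 -m creep '[{"yaw":-6.6},{"yaw":-6.6},{"yaw":-6.6},{"yaw":-6.6},{"yaw":-6.6},{"yaw":-6.6},{"yaw":-6.8},{"yaw":0}]'
python3 - <<'E'
from h import *
import pickle
c=pickle.load(open("top.pkl","rb"));p=np.load("clamp.npy")
f=lambda a:np.array(a)/3.3-0.35+[190,90]
print("psu base",inv(p,ray(c,f([[500,60],[690,60],[690,60]]),0.0))*1e3)
print("psu top?",inv(p,ray(c,f([[535,8],[705,8]]),0.1))*1e3)
print("vice",inv(p,ray(c,f([[670,440],[650,460],[730,440]]),[.03]))*1e3)
print(inv(p,[[.494,.216]]))
E
```

```text
psu base [[ -69.7437139  -139.13693608]
 [-186.71075612  -82.5825265 ]
 [-186.71075612  -82.5825265 ]]
psu top? [[ -73.04032229 -130.54963494]
 [-167.36437976  -84.97592529]]
vice [[-41.48355515 141.78853524]
 [-24.0259617  147.48320303]
 [-75.79091404 158.45921409]]
[[0.04103158 0.09502872]]validation failed for argument at $[0]...
```

```bash
python3 -m creep '[{"gripper":1,"dx":0,"dy":0,"dz":0,"yaw":-6.6},{"gripper":1,"dx":0,"dy":0,"dz":0,"yaw":-6.6},{"gripper":1,"dx":0,"dy":0,"dz":0,"yaw":-6.6},{"gripper":1,"dx":0,"dy":0,"dz":0,"yaw":-6.6},{"gripper":1,"dx":0,"dy":0,"dz":0,"yaw":-6.6},{"gripper":1,"dx":0,"dy":0,"dz":0,"yaw":-6.6},{"gripper":1,"dx":0,"dy":0,"dz":0,"yaw":-6.8},{"gripper":1,"dx":0,"dy":0,"dz":0,"yaw":0}]'
```

```text
time: 1.52
position: [0.203, 0.538, 0.2055]
tcp_rot: [180.0, 0.0, -154.2]
wrist_force: [0.3, -0.2, 0.2]
width: 0.0941
finger_force: 0.0
```

```bash
python3 -m creep '[{"gripper":0.5,"dx":-9,"dy":-30,"dz":0,"yaw":0},{"gripper":0.5,"dx":-9,"dy":-30,"dz":0,"yaw":0},{"gripper":0.5,"dx":-9,"dy":-30,"dz":0,"yaw":0},{"gripper":0.5,"dx":-9,"dy":-30,"dz":0,"yaw":0},{"gripper":0.5,"dx":-9,"dy":-30,"dz":0,"yaw":0},{"gripper":0.5,"dx":-9,"dy":-30,"dz":0,"yaw":0},{"gripper":0.5,"dx":-9,"dy":-30,"dz":0,"yaw":0},{"gripper":0.5,"dx":-9,"dy":-30,"dz":0,"yaw":0}]' && python3 -m creep '[{"gripper":0.5,"dx":-9,"dy":-30,"dz":0,"yaw":0},{"gripper":0.5,"dx":-9,"dy":-30,"dz":0,"yaw":0},{"gripper":0.5,"dx":-9,"dy":-30,"dz":0,"yaw":0},{"gripper":0.5,"dx":-9,"dy":-30,"dz":0,"yaw":0},{"gripper":0.5,"dx":-9,"dy":-30,"dz":0,"yaw":0},{"gripper":0.5,"dx":-6,"dy":-27,"dz":0,"yaw":0},{"gripper":0.5,"dx":0,"dy":0,"dz":0,"yaw":0},{"gripper":0.5,"dx":0,"dy":0,"dz":0,"yaw":0}]'
python3 - <<'E'
from h import *
from station import camera,telemetry
import cv2,pickle
s=telemetry.state();p=np.load("clamp.npy");print(inv(p,[s["position"]]),s["position"],s["tcp_rot"])
c=camera("wrist");pickle.dump(c,open("w1.pkl","wb"));cv2.imwrite("pics/w1.png",c["pixels"][:,:,::-1])
E
```

```text
time: 2.18
position: [0.3729, 0.3519, 0.2057]
tcp_rot: [180.0, 0.0, -154.5]
wrist_force: [0.6, 0.8, -0.7]
width: 0.0477
finger_force: 0.0
time: 2.85
position: [0.4955, 0.2148, 0.2053]
tcp_rot: [180.0, -0.0, -154.6]
wrist_force: [-0.5, -0.2, 0.9]
width: 0.047
finger_force: 0.0
[[0.03934059 0.09423049]] [0.49545225 0.21482204 0.20528765] [ 1.79968652e+02 -1.77635699e-02 -1.54573235e+02]
```

View pics/w1.png

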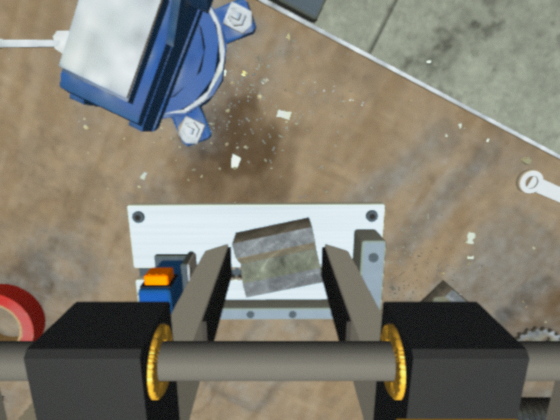

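Wrist view: the plate's near edge runs from (127,206) to (384,205), which is level. The block is at about (278,258) with its stop-side end toward me, the stop is at (369,260) and the jaw at (160,285).

```bash
python3 - <<'E'
from h import *
import pickle
w=pickle.load(open("w1.pkl","rb"));t=pickle.load(open("top.pkl","rb"));p=np.load("clamp.npy")
f=lambda a:np.array(a)/3.3-0.35+[190,90]
uw=np.array([[127,206],[384,205]],float); qw=np.array([[-118,78,12],[152,78,12]])/1e3
W=ray(w,uw,.012);e=W[1]-W[0];print("wrist edge len",np.linalg.norm(e),"yaw",np.degrees(np.arctan2(e[1],e[0])), (inv(p,W)*1e3).round(1).tolist())
q=np.array([[-118,-52,12],[-118,78,12],[152,78,12],[152,-52,12],[-30,-44,34]])/1e3
ut=f([[625,137],[717,302],[350,483],[265,308],[523,195]])
r=least_squares(lambda p:np.r_[(proj(t,T(p,q))-ut).ravel(),(proj(w,T(p,qw))-uw).ravel()],p);print(r.x,np.degrees(r.x[2]),r.fun.round(1))
np.save("clamp2.npy",r.x)
B=ray(w,[[310,219],[321,272],[234,235]],.047);print((inv(r.x,B)*1e3).round(1).tolist())
E
```

```text
wrist edge len 0.26888697233737435 yaw 115.66984109339892 [[-117.3, 72.2], [151.6, 72.1]]
[0.60070805 0.22182289 2.01836912] 115.64403184802708 [-0.3 -2.  -0.1 -0.2 -0.6 -0.8 -1.4 -1.7 -1.6 -2.6 -0.9 -2.   0.6 -1.9]
[[71.1, 71.3], [83.2, 16.2], [-2.2, 55.4]]
```

```bash
python3 -m creep '[{"gripper":0.5,"dx":0,"dy":2,"dz":30,"yaw":0},{"gripper":0.5,"dx":0,"dy":0,"dz":30,"yaw":0},{"gripper":0.5,"dx":0,"dy":0,"dz":30,"yaw":0},{"gripper":0.5,"dx":0,"dy":0,"dz":30,"yaw":0},{"gripper":0.5,"dx":0,"dy":0,"dz":30,"yaw":0},{"gripper":0.5,"dx":0,"dy":0,"dz":20,"yaw":0},{"gripper":0.5,"dx":0,"dy":0,"dz":11,"yaw":0},{"gripper":0.5,"dx":0,"dy":0,"dz":0,"yaw":0}]'
python3 -m creep '[{"gripper":0.5,"dx":-6,"dy":0,"dz":0,"yaw":0},{"gripper":0.5,"dx":-6,"dy":0,"dz":0,"yaw":0},{"gripper":0.5,"dx":-6,"dy":0,"dz":0,"yaw":0},{"gripper":0.5,"dx":-5,"dy":0,"dz":0,"yaw":0},{"gripper":0.5,"dx":-4,"dy":0,"dz":0,"yaw":0},{"gripper":0.5,"dx":-4,"dy":0,"dz":0,"yaw":0},{"gripper":0.5,"dx":-4,"dy":0,"dz":0,"yaw":0},{"gripper":0.5,"dx":0,"dy":0,"dz":0,"yaw":0}]'
```

```text
time: 3.57
position: [0.4907, 0.2182, 0.022]
tcp_rot: [179.9, -0.3, -154.2]
wrist_force: [0.3, 0.1, -0.0]
width: 0.0469
finger_force: 0.0
time: 4.23
position: [0.5265, 0.2333, 0.0245]
tcp_rot: [180.0, 0.1, -154.3]
wrist_force: [-1.6, -0.2, -0.6]
width: 0.0469
finger_force: 0.7
```

```bash
python3 -m creep '[{"gripper":0.5,"dx":-3,"dy":0,"dz":0,"yaw":0},{"gripper":0.5,"dx":-3,"dy":0,"dz":0,"yaw":0},{"gripper":0.5,"dx":-3,"dy":0,"dz":0,"yaw":0},{"gripper":0.5,"dx":-3,"dy":0,"dz":0,"yaw":0},{"gripper":0.5,"dx":-2,"dy":0,"dz":0,"yaw":0},{"gripper":0.5,"dx":-2,"dy":0,"dz":0,"yaw":0},{"gripper":0.5,"dx":-1,"dy":0,"dz":0,"yaw":0},{"gripper":0.5,"dx":0,"dy":0,"dz":0,"yaw":0}]'
python3 - <<'E'
from h import *
from station import camera,telemetry
import cv2
s=telemetry.state()
for n in("clamp","clamp2"):print(inv(np.load(n+".npy"),[s["position"]])*1e3)
c=camera("wrist")["pixels"];d=camera("top")["pixels"]
cv2.imwrite("pics/w2.png",np.vstack([cv2.resize(c[190:330,100:400,::-1],(600,280)),cv2.resize(d[110:250,260:410,::-1],(321,300)).repeat(1,0) if 0 else cv2.copyMakeBorder(cv2.resize(d[110:250,260:410,::-1],(321,300)),0,0,0,279,0)]))
E
```

```text
time: 4.9
position: [0.5413, 0.24, 0.0243]
tcp_rot: [-180.0, 0.0, -154.3]
wrist_force: [-2.3, -1.3, -0.2]
width: 0.0473
finger_force: 1.4
[[42.15481542 41.99101085]]
[[42.09185449 45.6804387 ]]
```

View pics/w2.png

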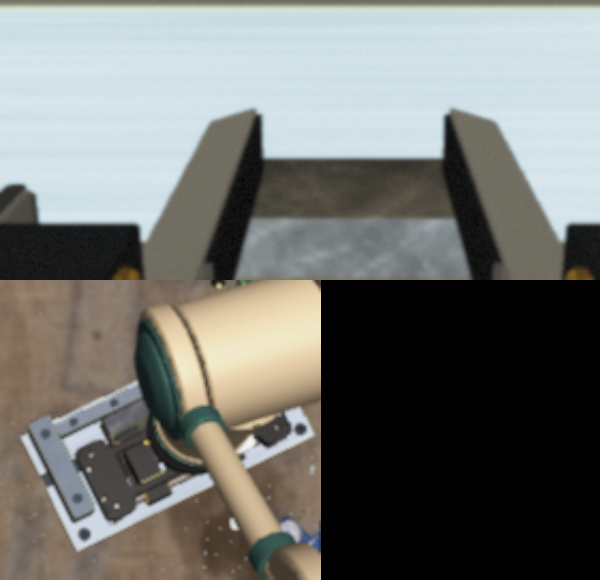

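The block's long side now lies flat across both fingers (level edge at row 158 of the crop). I'll keep pushing gently until it meets the fence.

```bash
python3 -m creep '[{"gripper":0.5,"dx":-1,"dy":0,"dz":0,"yaw":0},{"gripper":0.5,"dx":-1,"dy":0,"dz":0,"yaw":0},{"gripper":0.5,"dx":-1,"dy":0,"dz":0,"yaw":0},{"gripper":0.5,"dx":-1,"dy":0,"dz":0,"yaw":0}]'
python3 -m creep '[{"gripper":0.5,"dx":-1,"dy":0,"dz":0,"yaw":0},{"gripper":0.5,"dx":-1,"dy":0,"dz":0,"yaw":0}]'
python3 -m creep '[{"gripper":0.5,"dx":-1,"dy":0,"dz":0,"yaw":0},{"gripper":0.5,"dx":0,"dy":0,"dz":0,"yaw":0}]'
```

```text
time: 5.33
position: [0.5445, 0.2419, 0.0245]
tcp_rot: [180.0, 0.0, -154.3]
wrist_force: [-2.6, -1.4, -0.1]
width: 0.0472
finger_force: 1.6
time: 5.5
position: [0.5454, 0.2425, 0.0243]
tcp_rot: [180.0, -0.1, -154.3]
wrist_force: [-4.5, -2.7, 0.9]
width: 0.0467
finger_force: 3.0
time: 5.67
position: [0.5454, 0.2425, 0.0243]
tcp_rot: [180.0, -0.2, -154.2]
wrist_force: [-5.3, -1.5, 2.2]
width: 0.0471
finger_force: 3.2
```

```bash
python3 -m creep '[{"gripper":0.5,"dx":-1,"dy":0,"dz":0,"yaw":0},{"gripper":0.5,"dx":-1,"dy":0,"dz":0,"yaw":0},{"gripper":0.5,"dx":0,"dy":0,"dz":0,"yaw":0}]'
python3 -m creep '[{"gripper":0.5,"dx":-1,"dy":0,"dz":0,"yaw":0},{"gripper":0.5,"dx":-1,"dy":0,"dz":0,"yaw":0},{"gripper":0.5,"dx":0,"dy":0,"dz":0,"yaw":0},{"gripper":0.5,"dx":0,"dy":0,"dz":0,"yaw":0}]'
```

```text
time: 5.92
position: [0.5454, 0.2425, 0.0243]
tcp_rot: [180.0, -0.4, -154.2]
wrist_force: [-8.5, -4.5, 5.6]
width: 0.047
finger_force: 4.9
time: 6.25
position: [0.5454, 0.2425, 0.0243]
tcp_rot: [180.0, -0.6, -154.2]
wrist_force: [-10.9, -5.9, 7.3]
width: 0.047
finger_force: 6.6
```

```bash
python3 -m creep '[{"gripper":0.5,"dx":10,"dy":0,"dz":0,"yaw":0},{"gripper":0.5,"dx":15,"dy":0,"dz":0,"yaw":0},{"gripper":0.5,"dx":10,"dy":0,"dz":-10,"yaw":0},{"gripper":0.5,"dx":0,"dy":0,"dz":-30,"yaw":0},{"gripper":0.5,"dx":0,"dy":0,"dz":-30,"yaw":0},{"gripper":1,"dx":0,"dy":0,"dz":-30,"yaw":0},{"gripper":1,"dx":0,"dy":0,"dz":-30,"yaw":6.5},{"gripper":1,"dx":0,"dy":0,"dz":-30,"yaw":6.5}]'
python3 -m creep '[{"gripper":1,"dx":0,"dy":0,"dz":0,"yaw":6.5},{"gripper":1,"dx":0,"dy":0,"dz":0,"yaw":6.5},{"gripper":1,"dx":0,"dy":0,"dz":0,"yaw":6.5},{"gripper":1,"dx":0,"dy":0,"dz":0,"yaw":6.5},{"gripper":1,"dx":0,"dy":0,"dz":0,"yaw":6.5},{"gripper":1,"dx":0,"dy":0,"dz":0,"yaw":6.5},{"gripper":1,"dx":0,"dy":0,"dz":0,"yaw":6.5},{"gripper":1,"dx":0,"dy":0,"dz":0,"yaw":6.5}]'
python3 -m creep '[{"gripper":1,"dx":0,"dy":0,"dz":0,"yaw":6.5},{"gripper":1,"dx":0,"dy":0,"dz":0,"yaw":6.5},{"gripper":1,"dx":0,"dy":0,"dz":0,"yaw":6.5},{"gripper":1,"dx":0,"dy":0,"dz":0,"yaw":6},{"gripper":1,"dx":0,"dy":0,"dz":0,"yaw":0},{"gripper":1,"dx":0,"dy":0,"dz":0,"yaw":0}]'
python3 - <<'E'
from h import *
from station import camera,telemetry
import cv2,pickle
s=telemetry.state();p=np.load("clamp.npy");print(inv(p,[s["position"]])*1e3,s["tcp_rot"])
c=camera("wrist");pickle.dump(c,open("w3.pkl","wb"));cv2.imwrite("pics/w3.png",c["pixels"][:,:,::-1])
E
```

```text
time: 6.92
position: [0.5205, 0.2303, 0.1877]
tcp_rot: [179.9, 0.3, -167.6]
wrist_force: [0.4, 0.1, -0.1]
width: 0.0636
finger_force: 0.0
time: 7.58
position: [0.5207, 0.2304, 0.1861]
tcp_rot: [179.7, 0.1, 140.4]
wrist_force: [-0.1, 0.4, -0.2]
width: 0.0939
finger_force: 0.0
time: 8.08
position: [0.5202, 0.2301, 0.1856]
tcp_rot: [179.8, 0.0, 115.4]
wrist_force: [-0.6, -0.9, -0.3]
width: 0.0936
finger_force: 0.0
[[42.40009181 65.27541235]] [1.79795484e+02 1.41492147e-02 1.15382251e+02]
```

View pics/w3.png

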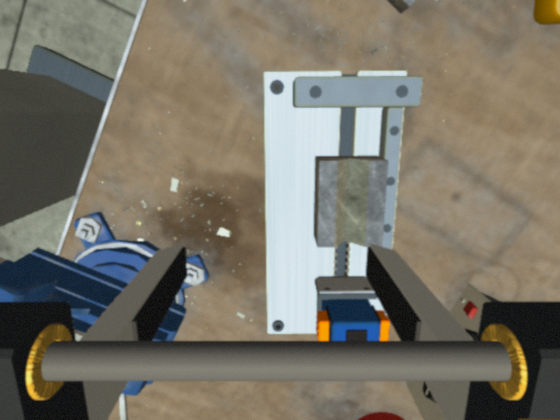

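Wrist view: the block at (352,200) lies flush along the fence (column about 387). The jaw is at (352,320), with its orange buttons at columns of about 317 and 388.

```bash
python3 - <<'E'
from h import *
import pickle
from station import telemetry,models
w=pickle.load(open("w3.pkl","rb"));t=pickle.load(open("top.pkl","rb"));p=np.load("clamp.npy")
m=lambda uv,z,c=w:(inv(p,ray(c,uv,z))*1e3).round(1).tolist()
print("plate corners tl,bl",m([[264,72],[267,333]],.012))
print("stop top-plane inner edge",m([[294,107],[422,105]],.052))
print("slot center near stop",m([[347,130]],.012))
print("block top corners",m([[315,157],[386,157],[316,245]],.047))
print("buttons",m([[317.5,325],[388.5,325]],.072))
print("faceplate",m([[316,279],[376,279]],.05))
f=lambda a:np.array(a)/3.3-0.35+[190,90]
print("top buttons z.08",m(f([[599,156],[645,248]]),.08,t), "stop", m(f([[378,412],[308,275]]),.052,t),m(f([[344,435],[275,290]]),.052,t))
print("tcp proj",proj(w,[telemetry.state()["position"]]))
E
```

```text
plate corners tl,bl [[151.1, 72.9], [-117.2, 73.3]]
stop top-plane inner edge [[120.3, 47.7], [121.3, -57.3]]
slot center near stop [[99.5, -4.4]]
block top corners [[78.7, 29.0], [78.3, -32.4], [-2.1, 26.2]]
buttons [[-69.5, 26.0], [-70.0, -38.2]]
faceplate [[-34.8, 25.8], [-35.2, -30.4]]
top buttons z.08 [[-71.2, -33.6], [-69.2, 30.5]] stop [[119.9, 47.0], [120.7, -50.2]] [[145.3, 50.7], [143.6, -50.6]]
tcp proj [[271.94862842 258.75313168]]
```

```bash
python3 -m creep '[{"gripper":1,"dx":-19,"dy":11.3,"dz":0,"yaw":-0.3},{"gripper":1,"dx":-19,"dy":11,"dz":0,"yaw":0},{"gripper":1,"dx":-19,"dy":11,"dz":0,"yaw":0},{"gripper":1,"dx":-19,"dy":11,"dz":0,"yaw":0},{"gripper":1,"dx":-19,"dy":11,"dz":0,"yaw":0},{"gripper":1,"dx":-17.4,"dy":12,"dz":0,"yaw":0},{"gripper":1,"dx":0,"dy":0,"dz":0,"yaw":0},{"gripper":1,"dx":0,"dy":0,"dz":0,"yaw":0}]'
python3 - <<'E'
from h import *
from station import camera,telemetry
import cv2,pickle
s=telemetry.state();p=np.load("clamp.npy");print(inv(p,[s["position"]])*1e3,s["position"],s["tcp_rot"])
c=camera("wrist");pickle.dump(c,open("w4.pkl","wb"));cv2.imwrite("pics/w4.png",c["pixels"][:,:,::-1]);print(proj(c,[s["position"]]))
E
```

```text
time: 8.8
position: [0.6289, 0.1568, 0.1842]
tcp_rot: [180.0, -0.0, 115.5]
wrist_force: [0.6, 0.3, 0.5]
width: 0.0939
finger_force: 0.0
[[-70.81425194  -0.85859096]] [0.62888827 0.156763   0.18421338] [ 1.79995597e+02 -2.92508781e-02  1.15524693e+02]
[[272.39568183 258.88997182]]
```

View pics/w4.png

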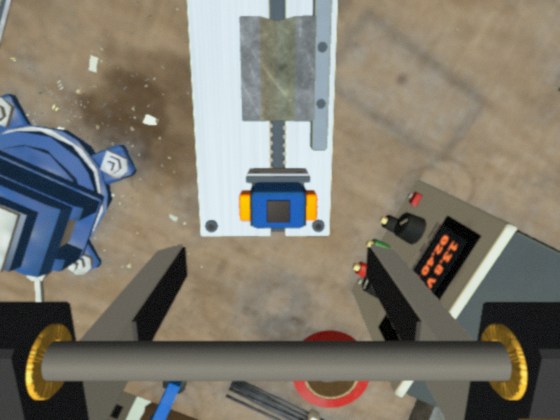

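```bash
python3 - <<'E'
from h import *
import pickle
w=pickle.load(open("w4.pkl","rb"));p=np.load("clamp.npy")
m=lambda uv,z,c=w:(inv(p,ray(c,uv,z))*1e3).round(0).tolist()
print("base",m([[425,180],[355,295]],0.))
for z in(.06,.08,.1,.12,.14):print(z,m([[515,225],[400,390]],z), "knob",m([[358,268],[410,198]],z/2))
print("jaw c",m([[278.5,207]],.072),m([[278.5,207]],.093))
E
```

```text
base [[-63.0, -152.0], [-190.0, -89.0]]
0.06 [[-92.0, -210.0], [-262.0, -125.0]] knob [[-145.0, -83.0], [-75.0, -128.0]]
0.08 [[-85.0, -196.0], [-245.0, -117.0]] knob [[-141.0, -81.0], [-72.0, -124.0]]
0.1 [[-79.0, -183.0], [-227.0, -109.0]] knob [[-136.0, -78.0], [-70.0, -120.0]]
0.12 [[-73.0, -169.0], [-210.0, -101.0]] knob [[-132.0, -76.0], [-68.0, -117.0]]
0.14 [[-67.0, -155.0], [-192.0, -93.0]] knob [[-127.0, -74.0], [-65.0, -113.0]]
jaw c [[-72.0, -5.0]] [[-66.0, -5.0]]
```

```bash
python3 -m creep '[{"gripper":1,"dx":0,"dy":0.5,"dz":20,"yaw":0},{"gripper":1,"dx":0,"dy":0,"dz":25,"yaw":0},{"gripper":1,"dx":0,"dy":0,"dz":25,"yaw":0},{"gripper":1,"dx":0,"dy":0,"dz":25,"yaw":0},{"gripper":1,"dx":0,"dy":0,"dz":20,"yaw":0},{"gripper":1,"dx":0,"dy":0,"dz":15,"yaw":0},{"gripper":1,"dx":0,"dy":0,"dz":0,"yaw":0},{"gripper":1,"dx":0,"dy":0,"dz":0,"yaw":0}]'
python3 - <<'E'
from h import *
from station import camera,telemetry
import cv2,pickle
s=telemetry.state();p=np.load("clamp.npy");print(inv(p,[s["position"]])*1e3,s["position"],s["tcp_rot"])
c=camera("wrist");pickle.dump(c,open("w5.pkl","wb"));cv2.imwrite("pics/w5.png",c["pixels"][:,:,::-1]);print(proj(c,[s["position"]]))
E
```

```text
time: 9.52
position: [0.6275, 0.1582, 0.0543]
tcp_rot: [-179.9, -0.0, 115.6]
wrist_force: [-0.4, -0.1, 0.5]
width: 0.094
finger_force: 0.0
[[-68.94720463  -0.18019656]] [0.62746771 0.15815156 0.054311  ] [-1.79916890e+02 -4.88265238e-02  1.15608973e+02]
[[272.51055826 258.99359259]]
```

View pics/w5.png

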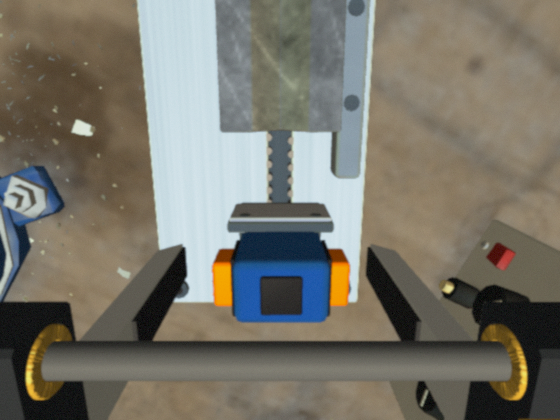

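```bash
python3 - <<'E'
from h import *
import pickle
w=pickle.load(open("w5.pkl","rb"));p=np.load("clamp.npy")
print((inv(p,ray(w,[[222,250],[222,305],[340,250],[340,304]],.082))*1e3).round(1).tolist())
print("tower top",(inv(p,ray(w,[[240,320],[322,320],[281,295]],.093))*1e3).round(1).tolist())
print("finger row at tcp",proj(w,T(p,np.array([[-69,0,.054],[-61,47,.054],[-77,47,.054],[-61,-47,.054]]))))
E
```

```text
[[-53.1, 21.8], [-80.2, 22.9], [-53.1, -30.3], [-79.7, -31.5]]
tower top [[-81.2, 13.6], [-81.2, -21.9], [-69.2, -4.2]]
finger row at tcp [[ 277.49168961 1560.09560813]
 [-797.04268078 1556.5495888 ]
 [-576.04524768 1560.16719176]
 [1356.35534022 1560.005127  ]]
```

```bash
python3 -m creep '[{"gripper":0.75,"dx":1.5,"dy":2,"dz":0,"yaw":0},{"gripper":0.7,"dx":0,"dy":0,"dz":0,"yaw":0},{"gripper":0.6,"dx":0,"dy":0,"dz":0,"yaw":0},{"gripper":0.55,"dx":0,"dy":0,"dz":0,"yaw":0},{"gripper":0.55,"dx":0,"dy":0,"dz":0,"yaw":0},{"gripper":0.55,"dx":0,"dy":0,"dz":0,"yaw":0}]'
python3 -m creep '[{"gripper":0.51,"dx":0,"dy":0,"dz":0,"yaw":0},{"gripper":0.51,"dx":0,"dy":0,"dz":0,"yaw":0},{"gripper":0.51,"dx":0,"dy":0,"dz":0,"yaw":0},{"gripper":0.51,"dx":0,"dy":0,"dz":0,"yaw":0}]'
python3 -m creep '[{"gripper":0.4,"dx":0,"dy":0,"dz":0,"yaw":0},{"gripper":0.4,"dx":0,"dy":0,"dz":0,"yaw":0},{"gripper":0.4,"dx":0,"dy":0,"dz":0,"yaw":0},{"gripper":0.4,"dx":0,"dy":0,"dz":0,"yaw":0}]'
```

```text
time: 10.07
position: [0.6295, 0.1594, 0.0549]
tcp_rot: [-180.0, 0.0, 115.5]
wrist_force: [0.4, -0.4, 1.3]
width: 0.0572
finger_force: 5.9
time: 10.4
position: [0.6301, 0.1597, 0.0549]
tcp_rot: [180.0, 0.0, 115.5]
wrist_force: [0.1, 0.5, 3.5]
width: 0.0482
finger_force: 7.6
time: 10.73
position: [0.6293, 0.1592, 0.0548]
tcp_rot: [-179.9, 0.0, 115.5]
wrist_force: [-2.8, -1.4, 5.3]
width: 0.0455
finger_force: 30.0
```

Both buttons are fully in (45.5 mm between the fingers) and the side load is small. Next I slide the jaw.

```bash
python3 -m creep '[{"gripper":0.4,"dx":3,"dy":0,"dz":0,"yaw":0},{"gripper":0.4,"dx":5,"dy":0,"dz":0,"yaw":0},{"gripper":0.4,"dx":6,"dy":0,"dz":0,"yaw":0},{"gripper":0.4,"dx":6,"dy":0,"dz":0,"yaw":0},{"gripper":0.4,"dx":6,"dy":0,"dz":0,"yaw":0},{"gripper":0.4,"dx":5,"dy":0,"dz":0,"yaw":0},{"gripper":0.4,"dx":4,"dy":0,"dz":0,"yaw":0},{"gripper":0.4,"dx":3,"dy":0,"dz":0,"yaw":0}]'
python3 -m creep '[{"gripper":0.4,"dx":3,"dy":0,"dz":0,"yaw":0},{"gripper":0.4,"dx":4,"dy":0,"dz":0,"yaw":0},{"gripper":0.4,"dx":4,"dy":0,"dz":0,"yaw":0},{"gripper":0.4,"dx":4,"dy":0,"dz":0,"yaw":0},{"gripper":0.4,"dx":4,"dy":0,"dz":0,"yaw":0},{"gripper":0.4,"dx":4,"dy":0,"dz":0,"yaw":0},{"gripper":0.4,"dx":4,"dy":0,"dz":0,"yaw":0},{"gripper":0.4,"dx":3,"dy":0,"dz":0,"yaw":0}]'
```

```text
time: 11.4
position: [0.6128, 0.1935, 0.0548]
tcp_rot: [-179.9, 0.0, 115.6]
wrist_force: [-2.0, -2.7, 5.6]
width: 0.0456
finger_force: 30.0
time: 12.07
position: [0.6008, 0.2186, 0.0549]
tcp_rot: [-179.9, 0.2, 115.6]
wrist_force: [-1.4, -7.1, 6.4]
width: 0.0456
finger_force: 30.0
```

```bash
python3 -m creep '[{"gripper":0.4,"dx":3,"dy":0,"dz":0,"yaw":0},{"gripper":0.4,"dx":3,"dy":0,"dz":0,"yaw":0},{"gripper":0.4,"dx":3,"dy":0,"dz":0,"yaw":0},{"gripper":0.4,"dx":3,"dy":0,"dz":0,"yaw":0},{"gripper":0.4,"dx":1,"dy":0,"dz":0,"yaw":0}]'
python3 -m creep '[{"gripper":0.4,"dx":1,"dy":0,"dz":0,"yaw":0},{"gripper":0.4,"dx":1,"dy":0,"dz":0,"yaw":0},{"gripper":0.4,"dx":1,"dy":0,"dz":0,"yaw":0},{"gripper":0.4,"dx":1,"dy":0,"dz":0,"yaw":0}]'
python3 -m creep '[{"gripper":0.4,"dx":1,"dy":0,"dz":0,"yaw":0},{"gripper":0.4,"dx":1,"dy":0,"dz":0,"yaw":0},{"gripper":0.4,"dx":1,"dy":0,"dz":0,"yaw":0},{"gripper":0.4,"dx":0,"dy":0,"dz":0,"yaw":0}]'
```

```text
time: 12.48
position: [0.595, 0.2306, 0.0548]
tcp_rot: [-179.9, 0.2, 115.6]
wrist_force: [-0.6, -6.4, 5.0]
width: 0.0455
finger_force: 30.0
time: 12.82
position: [0.5935, 0.2337, 0.0548]
tcp_rot: [-179.9, 0.2, 115.6]
wrist_force: [-0.7, -6.1, 5.7]
width: 0.0457
finger_force: 30.0
time: 13.15
position: [0.5921, 0.2367, 0.0549]
tcp_rot: [-179.9, 0.2, 115.6]
wrist_force: [-1.3, -6.2, 6.6]
width: 0.0458
finger_force: 30.0
```

```bash
for i in 1; do python3 -m creep '[{"gripper":0.4,"dx":1,"dy":0,"dz":0,"yaw":0},{"gripper":0.4,"dx":1,"dy":0,"dz":0,"yaw":0},{"gripper":0.4,"dx":0,"dy":0,"dz":0,"yaw":0}]'; done
python3 -m creep '[{"gripper":0.4,"dx":1,"dy":0,"dz":0,"yaw":0},{"gripper":0.4,"dx":1,"dy":0,"dz":0,"yaw":0},{"gripper":0.4,"dx":0,"dy":0,"dz":0,"yaw":0}]'
```

```text
time: 13.4
position: [0.5912, 0.2385, 0.0549]
tcp_rot: [-179.9, 0.2, 115.6]
wrist_force: [-2.0, -4.9, 5.5]
width: 0.0456
finger_force: 30.0
time: 13.65
position: [0.5911, 0.2386, 0.0548]
tcp_rot: [-179.9, 0.4, 115.6]
wrist_force: [0.5, -9.6, 5.0]
width: 0.0456
finger_force: 30.0
```

```bash
python3 -m creep '[{"gripper":0.4,"dx":1.5,"dy":0,"dz":0,"yaw":0},{"gripper":0.4,"dx":1.5,"dy":0,"dz":0,"yaw":0},{"gripper":0.4,"dx":0,"dy":0,"dz":0,"yaw":0},{"gripper":0.4,"dx":0,"dy":0,"dz":0,"yaw":0}]'
python3 - <<'E'
from station import camera
import cv2
cv2.imwrite("pics/w6.png",camera("wrist")["pixels"][:,:,::-1])
E
```

```text
time: 13.98
position: [0.591, 0.2388, 0.0548]
tcp_rot: [-179.9, 0.6, 115.7]
wrist_force: [3.3, -14.9, 3.7]
width: 0.0456
finger_force: 30.0
```

View pics/w6.png

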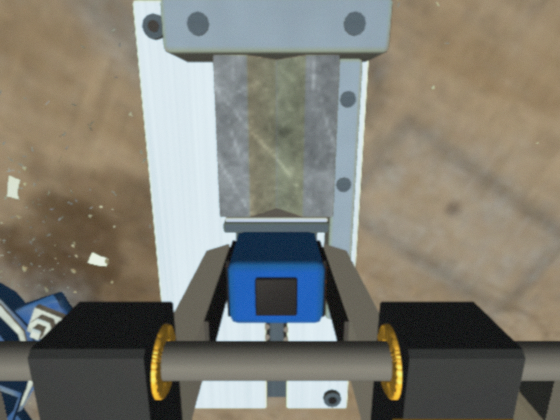

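The block (275,135) is flat against the stop (row 55), the fence (column 340) and the jaw plate (row 220). I release the buttons and lift.

```bash
python3 -m creep '[{"gripper":0.6,"dx":0,"dy":0,"dz":0,"yaw":0},{"gripper":0.75,"dx":0,"dy":0,"dz":0,"yaw":0},{"gripper":1,"dx":0,"dy":0,"dz":0,"yaw":0},{"gripper":1,"dx":-4,"dy":0,"dz":0,"yaw":0},{"gripper":1,"dx":0,"dy":0,"dz":0,"yaw":0},{"gripper":1,"dx":0,"dy":0,"dz":-20,"yaw":0},{"gripper":1,"dx":0,"dy":0,"dz":-30,"yaw":0},{"gripper":1,"dx":0,"dy":0,"dz":-30,"yaw":0}]'
python3 -m creep '[{"gripper":1,"dx":0,"dy":0,"dz":-30,"yaw":0},{"gripper":1,"dx":0,"dy":0,"dz":-20,"yaw":0},{"gripper":1,"dx":-25,"dy":0,"dz":0,"yaw":0},{"gripper":1,"dx":-25,"dy":0,"dz":0,"yaw":0},{"gripper":1,"dx":0,"dy":0,"dz":0,"yaw":0},{"gripper":1,"dx":0,"dy":0,"dz":0,"yaw":0}]'
python3 - <<'E'
from station import camera
import cv2
cv2.imwrite("pics/w7.png",cv2.resize(camera("wrist")["pixels"][0:300,130:430,::-1],(600,600),interpolation=cv2.INTER_CUBIC))
E
```

```text
time: 14.7
position: [0.5899, 0.242, 0.1339]
tcp_rot: [-179.9, -0.1, 115.5]
wrist_force: [0.3, 0.0, -0.6]
width: 0.093
finger_force: 0.0
time: 15.2
position: [0.6126, 0.1962, 0.1841]
tcp_rot: [180.0, -0.0, 115.4]
wrist_force: [-0.6, 0.1, -0.5]
width: 0.0939
finger_force: 0.0
```

View pics/w7.png

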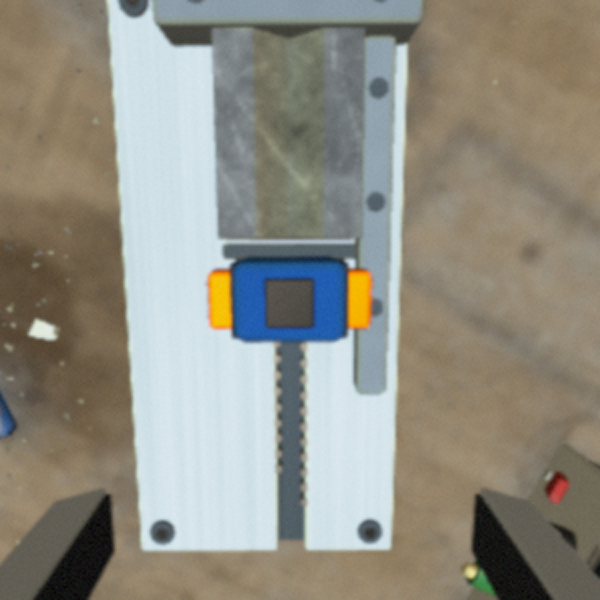

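The block (290,135 in the crop) is flush with fence, stop and jaw. Both orange buttons are out equally (220 and 360), and the gripper is clear.

```bash
python3 -c "
from station import robot
print(robot.close_job())"
```

```text
the job is handed in; nothing more can be done
None
```

The V-block is clamped flat against the fence and end stop with the jaw locked and both buttons out, and I handed the job in at about 15 s of the 58 s allowed; no verdict came back.

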